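# Set up the dressing mirror

## Robot

A 6-joint arm with a two-finger parallel gripper is mounted at the origin on the work surface. World frame = base frame: x ahead of the robot, y to its left, z up, the work surface at z = 0. Lengths are in m, angles in rad, forces in N, time in s.
With the tool pointing down it reaches from about 0.225 to 0.875 m from the base axis. Payload 3.4 kg.
Tool frame: the origin (TCP) lies at the very end of the fingers, on their centre line; the grasp point (between the pads) lies 19 mm behind it; z points along the fingers, y is the line along which they close (so a half turn about z gives the same grasp; the last joint's range is limited). The gripper opens to 85 mm and grips with 20 to 120 N. Pads are 22 mm wide; open, the fingers measure 114 mm over their backs; the gripper's body (76 mm by 85 mm) begins 54 mm behind the grasp point. The pads swing forward as they close: fully open they stand 13 mm farther back than shut.
Start: joints at [1.072, 0.276, 1.505, -0, 1.361, -0.121], TCP at [0.212, 0.534, 0.231] pointing down, gripper open.
Joint ranges: [-2.89, 2.89], [-0.75, 2.08], [0.22, 2.7], [-1.18, 4.32], [0.11, 2.71], [-2.7, 2.7]. Speed limits (rad/s): [2.57, 2.57, 3.14, 3.14, 3.14, 3.14].

## Interface

Orientations are given as a unit quaternion [w, x, y, z].
In Python, from rig import get_state, optics, sign_off gives the robot as it stands.
- The arm moves only by the tool send_rows, never from a script. Its argument "increments" is a list of rows, each an object with "gripper": the gripper's target within -1 to 1 (shut at 1, half-way at 0, fully open at -1); "linear": the shift along the world's x, y, z in m, a list of three; "delta_rot": the turn, a rotation vector about the world's x, y, z in rad, a list of three. In form: [{"gripper": gripper, "linear": [dx, dy, dz], "delta_rot": [rx, ry, rz]}, ...]. A call has 1 to 8 rows; each row is the pose to reach, as a shift and turn from the pose commanded when the call began; what a row does not reach only later rows make up. A row lasts 1/10 s, in which the tool goes at most 50 mm and 8.59 degrees, less where a joint would pass 70% of its speed; a pose out of reach is approached as far as the arm can. A call with a gripper value outside its range is refused whole. The fingers move at their own pace and stop on an object; "newtons" is the grip in N (left out, the last holds). Time passes only in rows, so rows that repeat a pose let the fingers close. It gives the time, the measured TCP pose, the force, the opening and the grip force at its end, in the units of the state.
- get_state(): the state, without advancing time (a new reading comes with each control period).
- optics.get_image(name): name is "side" or "top" or "wrist"; returns a dict with "pixels" (480x640x3 uint8, blue, green, red), "K" (3x3 intrinsics, pixels), "rvec" (rotation vector, rad) and "tvec" (3), from world to camera coordinates, as OpenCV has them; the wrist camera has in their place "T_tool_cam" (4x4, takes a point from camera to tool coordinates, whose origin is the TCP and whose axes are the flange's). Camera axes: x right, y down, z forward; pixel columns grow to the right and rows downward; lengths in m; the calibration is good to about 2 mm. The wrist camera is an equidistant fisheye: a pixel r from the principal point sees the ray r / f radians off the axis. A picture is of the moment at which its call begins: read the wrist's pose just before it. There is no depth.
- sign_off(): hands the job in; it is judged then, once.
The state is a dict: "clock": time; "qpos": joint angles; "qd": joint speeds; "effort": joint torques, N m; "position": TCP position; "ee_rot": TCP orientation; "contact_force": force on the tool from outside, world axes, zero at the start; "moment": the same for the moment, N m; "width": finger opening in m; "gripper_force": force on a finger pad.
Only numpy, scipy, OpenCV 4.12 (cv2) and the standard library are available. Lean on these libraries where they do the work, as an engineer would, in place of code of your own. Each camera call takes 0.05 s, during which the arm holds its last target. There are 200 camera calls.

## Task

The flat wooden-framed mirror lies glass up on the plastic case. Stand it upright on one of its short thin edges on the deck of the wooden stand, behind the front lip and centred from side to side, glass facing the lip, gently and so that it stands by itself when you let go; only then slide the stand's back support fully forward until it stops, so the mirror is held between lip and support. Leave the other toiletries where they are.

Things in the scene. Friction and masses are not known exactly. Their poses are not given: they have to be found in the camera images.
- mirror: Flat travel mirror: dark wooden slab 100 (x) x 56 (y) x 18 (z) mm, 0.14 kg, with a glass pane on its +z face; both ends and both sides are alike. Origin at the centre of the slab. At the start it lies glass up (+z up) across the top of the plastic case, its x axis roughly along the case's, its long sides overhanging the case by about 6 mm each so that fingers can pass down beside it. It may be gripped across its 56 mm width and will stand unaided on either 56 x 18 mm end.
- mirror_glass (a point): Centre of the mirror's glass face, 9 mm from the mirror's origin along its +z.
- case: Closed white plastic case with a grey sliding lid (not to be used), 130 (x) x 44 (y) x 38 (z) mm, fixed to the shelf; origin at the centre of its underside. The mirror lies on its flat top, 38 mm above the shelf.
- stand: Wooden display stand fixed to the shelf, z up. Deck: 10 mm thick (its top 10 mm above the origin), x from -110 to +100 mm, y from -50 to +50 mm; no side walls. At the -x end, the front, which faces roughly to the robot's right (the stand's x axis points roughly to the robot's left), an upright lip 10 mm thick across the whole width: its inner face at x = -100 mm, its top at z = 32 mm. Origin at shelf height on the centre line. The glass is to face -x, towards the lip.
- support (a joint): Travel of the back support along the stand towards the lip, m: 0 rearmost, 0.100 fully forward against its stop. The support's upright panel is 10 mm thick, 64 mm wide and reaches from 12 to 77 mm above the shelf; its front face lies at x = +20 mm - travel in the stand's frame, so 20 mm from the lip when fully forward (2 mm play for the mirror). It slides with about 1.2 N friction, stays where it is left and starts between 0 and 0.030.
- support_post (a point): Centre of the top of the support's grip post, 85 mm above the shelf, on the stand's centre line, 60 mm behind the front face of the support's panel (x = +80 mm - travel in the stand's frame). The post is an upright dark block 16 mm along the stand's x and 24 mm along its y, free from 22 mm up to its top; it moves with the support and can be gripped from above or pushed.
- cologne: Bystander: capped amber glass cologne bottle, 38 mm across, 85 mm tall. Leave it.
- pin_dish: Bystander: white ceramic pin dish, 72 mm across, 24 mm tall. Leave it.
- cream_jar: Bystander: cream jar, 60 mm across, 55 mm tall. Leave it.
- soap_carton: Bystander: soap carton 100 x 60 x 35 mm, lying. Leave it.
- brush: Bystander: hand brush lying on the shelf, handle and bristle head in line along its x axis; origin near its middle. Leave it.
- wax_tin: Bystander: round flat metal tin, 70 mm across, 22 mm tall. Leave it.
- wide_comb: Bystander: black wide comb lying flat, 150 x 40 x 6 mm. Leave it.
There are look-alikes about, which are no part of the job. Leave any purple or turquoise look-alike of the stand alone.

How it is judged:
By the outcome, as a careful person would: the job done as asked, in the order asked, and still so for the second after the job is handed in, with the robot touching nothing.
It also fails if it takes over 54 s, if anything falls off the work surface, if the arm or the gripper's body presses on something with over 40 N, if the wrist force passes 120 N, or if a joint passes its speed limit or range.

## Working session

There is one attempt and no reset: what is moved stays moved. The work goes in short steps, Python scripts to look and compute and a tool call to move; the robot and the scene stay as the last step left them, time stands still between calls to the robot, and variables do not carry over. Pictures are saved under pics/ and viewed, at most 10 in all, crops included, and the job is handed in when it is done.

Besides the shell and the picture viewer there is one more tool, called after ">>>" by a JSON object that holds its "op" and its "data", one argument or row to a line. send_rows: Moves the arm, as the interface text tells. Its arguments: {"type":"object","properties":{"increments":{"type":"array"},"newtons":{"type":"number"}},"required":["increments"]}

```bash
mkdir -p pics; ls
python3 - <<'E'
from rig import get_state, optics
import cv2, pickle
s=get_state(); print({k:s[k] for k in('clock','position','ee_rot','width')})
for n in('top','side','wrist'):
    i=optics.get_image(n); cv2.imwrite(f'pics/{n}0.png',i['pixels']); pickle.dump(i,open(f'pics/{n}0.pkl','wb'))
    print(n,i['K'],i.get('rvec'),i.get('tvec'),i.get('T_tool_cam'))
E
```

```text
pics
{'clock': 0.0, 'position': array([0.21184949, 0.53395677, 0.23041742]), 'ee_rot': array([-2.97285618e-04,  1.87795870e-01,  9.82207620e-01, -9.02304092e-04]), 'width': 0.08508831978855574}
top [[590.65889651   0.         332.46527921]
 [  0.         590.65889651 238.34895741]
 [  0.           0.           1.        ]] [ 2.1143637  -2.08878409  0.24316468] [-0.01196057  0.47385333  1.59272871] None
side [[562.23317673   0.         316.77175291]
 [  0.         562.23317673 240.46894342]
 [  0.           0.           1.        ]] [ 2.09231032 -0.86612938  0.39151638] [-0.29419438  0.26409916  1.07444712] None
wrist [[371.64829954   0.         316.78309441]
 [  0.         371.64829954 244.14394147]
 [  0.           0.           1.        ]] None None [[-4.48229355e-04 -9.61670390e-01 -2.74207695e-01  6.80050558e-02]
 [ 9.99999792e-01 -3.03656762e-04 -5.69683302e-04  6.46987467e-04]
 [ 4.64582543e-04 -2.74207893e-01  9.61670326e-01 -1.41771729e-01]
 [ 0.00000000e+00  0.00000000e+00  0.00000000e+00  1.00000000e+00]]
```

View pics/top0.png

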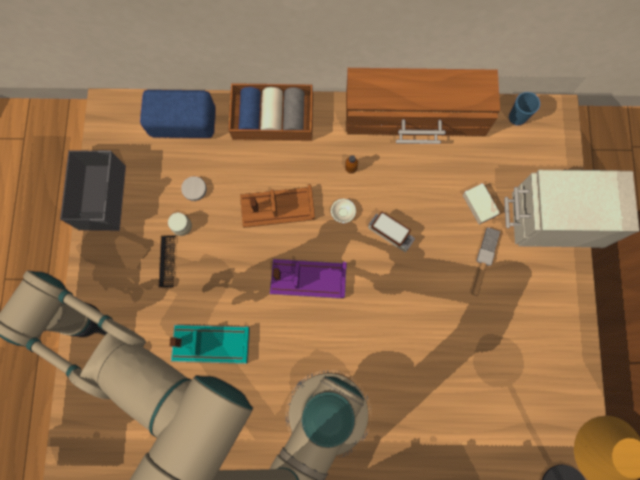

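View pics/side0.png

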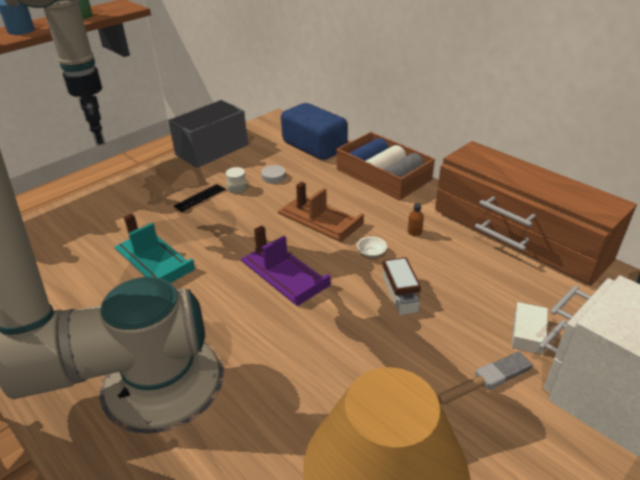

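Candidates in the top view: the wooden stand is at (278,207), with purple (309,279) and turquoise (211,343) look-alikes. The brown wooden one fits the description. The mirror is at (391,229) on the white case. I'll confirm both in an enlarged crop with corners to measure.

Run:
```python
import cv2
i=cv2.imread('pics/top0.png')[170:260,230:425]
cv2.imwrite('pics/crop0.png',cv2.resize(i,None,fx=4,fy=4,interpolation=cv2.INTER_CUBIC))
```

```text
(no output)
```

View pics/crop0.png

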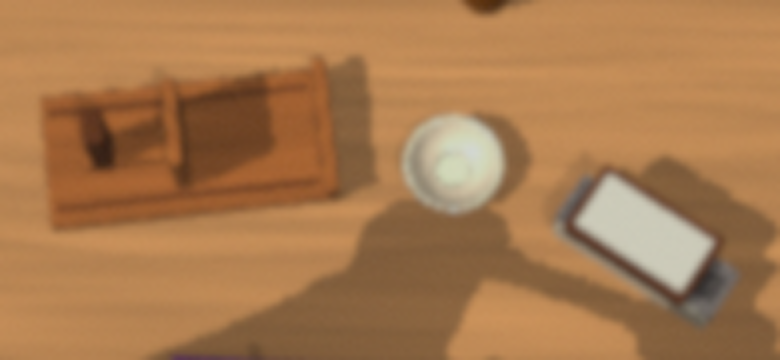

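The crop shows the wooden stand: lip at the right (crop x≈320–335), post at (98,140), panel at (173,130). The mirror's corners are at about (605,168), (720,240), (683,303) and (565,228).

```bash
cat > h.py <<'E'
import numpy as np, cv2, pickle
from scipy.spatial.transform import Rotation as R
def ray2plane(o,d,z): return o+d*((z-o[2])/d[2])
def fixed(i,px,z):
    Rm=R.from_rotvec(np.ravel(i['rvec'])).as_matrix(); o=-Rm.T@np.ravel(i['tvec'])
    return ray2plane(o,Rm.T@np.linalg.inv(i['K'])@np.array([*px,1.]),z)
def wrist(i,s,px,z):
    K=i['K']; v=np.array([px[0]-K[0,2],px[1]-K[1,2]])/K[0,0]; r=np.linalg.norm(v)
    d=np.array([*(v/r*np.sin(r)),np.cos(r)]); T=np.array(i['T_tool_cam'])
    q=s['ee_rot']; Rt=R.from_quat([*q[1:],q[0]]).as_matrix()
    return ray2plane(s['position']+Rt@T[:3,3],Rt@T[:3,:3]@d,z)
E
python3 - <<'E'
from h import *
i=pickle.load(open('pics/top0.pkl','rb'))
f=lambda p,z: fixed(i,(230+(p[0]-1.5)/4,170+(p[1]-1.5)/4),z)
m=np.array([f(p,.056) for p in[(605,168),(720,240),(683,303),(565,228)]]);print(m.round(3),m.mean(0))
d=m[0]+m[3]-m[1]-m[2];print('mirror axis deg',np.degrees(np.arctan2(d[1],d[0])),np.linalg.norm(m[0]-m[1]),np.linalg.norm(m[0]-m[3]))
a,b=f((318,62),.032),f((338,193),.032);c,e=f((43,97),.01),f((53,228),.01)
print(a,b,c,e); x=c+e-a-b; print('stand x deg',np.degrees(np.arctan2(x[1],x[0])),'origin est',(c+e)/2, (a+b)/2, np.linalg.norm((c+e-a-b)[:2]/2))
print('post',f((92,112),.085),f((100,160),.0),'dish',f((454,160),.02),'cologne',f((485,0),.05))
E
```

```text
[[ 0.553 -0.142  0.056]
 [ 0.501 -0.222  0.056]
 [ 0.456 -0.195  0.056]
 [ 0.509 -0.113  0.056]] [ 0.50459602 -0.16792091  0.056     ]
mirror axis deg 57.30633676291052 0.09503719287208086 0.05224888347885903
[0.6360381  0.06302556 0.032     ] [0.53837913 0.04675486 0.032     ] [0.61393698 0.26373117 0.01      ] [0.51562913 0.25191689 0.01      ]
stand x deg 96.30598472747583 origin est [0.56478305 0.25782403 0.01      ] [0.58720861 0.05489021 0.032     ] 0.20416914877790313
post [0.58018203 0.21699577 0.085     ] [0.56964589 0.22160458 0.        ] dish [ 0.56725861 -0.03593083  0.02      ] cologne [ 0.6783749  -0.05671666  0.05      ]
```

>>> {"op": "send_rows", "data": {
  "increments": [
    {"gripper": -1, "linear": [0.36, -0.374, -0.02], "delta_rot": [0, 0, -1.087]},
    {"gripper": -1, "linear": [0.36, -0.374, -0.02], "delta_rot": [0, 0, -1.087]},
    {"gripper": -1, "linear": [0.36, -0.374, -0.02], "delta_rot": [0, 0, -1.087]},
    {"gripper": -1, "linear": [0.36, -0.374, -0.02], "delta_rot": [0, 0, -1.087]},
    {"gripper": -1, "linear": [0.36, -0.374, -0.02], "delta_rot": [0, 0, -1.087]},
    {"gripper": -1, "linear": [0.36, -0.374, -0.02], "delta_rot": [0, 0, -1.087]},
    {"gripper": -1, "linear": [0.36, -0.374, -0.02], "delta_rot": [0, 0, -1.087]},
    {"gripper": -1, "linear": [0.36, -0.374, -0.02], "delta_rot": [0, 0, -1.087]}
  ]
}}

```text
clock: 0.95
position: [0.4903, 0.2448, 0.2157]
ee_rot: [-0.0, 0.67, 0.742, 0.0]
contact_force: [0.2, 0.8, 0.8]
width: 0.0855
gripper_force: 0.0
```

>>> {"op": "send_rows", "data": {
  "increments": [
    {"gripper": -1, "linear": [0.045, -0.07, -0.01], "delta_rot": [0, 0, 0]},
    {"gripper": -1, "linear": [0.088, -0.135, -0.015], "delta_rot": [0, 0, 0]},
    {"gripper": -1, "linear": [0.088, -0.135, -0.015], "delta_rot": [0, 0, 0]},
    {"gripper": -1, "linear": [0.088, -0.135, -0.015], "delta_rot": [0, 0, 0]},
    {"gripper": -1, "linear": [0.088, -0.135, -0.015], "delta_rot": [0, 0, 0]},
    {"gripper": -1, "linear": [0.088, -0.135, -0.015], "delta_rot": [0, 0, 0]}
  ]
}}

```text
clock: 1.55
position: [0.5765, 0.1123, 0.2006]
ee_rot: [-0.001, 0.669, 0.744, -0.0]
contact_force: [-0.2, 1.0, -0.1]
width: 0.0853
gripper_force: 0.0
```

```bash
cat > snap.py <<'E'
import sys,pickle,cv2
from rig import get_state, optics
n=sys.argv[1]; s=get_state(); i=optics.get_image('wrist'); pickle.dump((i,s),open(f'pics/{n}.pkl','wb')); cv2.imwrite(f'pics/{n}.png',i['pixels']); print(s['position'],s['ee_rot'],s['qpos'],s['clock'])
E
python3 snap.py w1
```

```text
[0.57647294 0.11227615 0.20062832] [-8.75623547e-04  6.68724819e-01  7.43509470e-01 -1.31931330e-04] [ 7.32368706e-02  3.13197346e-01  1.52813036e+00  1.12083691e-03
  1.30166833e+00 -3.28727712e-02] 1.55
```

View pics/w1.png

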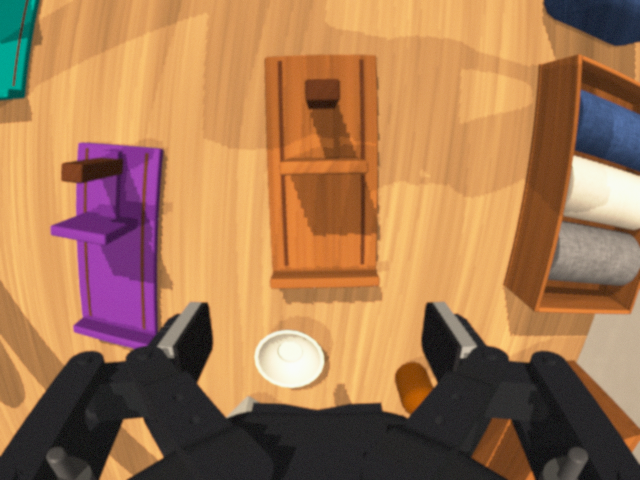

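The wrist view shows the stand: rear deck edge at row ≈56 (columns 265–376), post at (322,92), panel top at (323,166), lip band at rows 270–287. I'll enlarge the lip and panel area for accurate corners.

Run:
```python
import cv2
i=cv2.imread('pics/w1.png')[45:295,255:390]
a=cv2.resize(i[:135],None,fx=4,fy=4,interpolation=cv2.INTER_CUBIC)[:, :540]; b=cv2.resize(i[195:],None,fx=4,fy=4,interpolation=cv2.INTER_CUBIC)
import numpy as np
o=np.hstack([a[:,:540], np.vstack([b,np.zeros((a.shape[0]-b.shape[0],540,3),'uint8')])])
o=cv2.resize(i,None,fx=4,fy=4,interpolation=cv2.INTER_CUBIC)
o=np.vstack([o[:200],o[360:560],o[820:]]); print(o.shape)
cv2.imwrite('pics/c1.png',o)
```

```text
(580, 540, 3)
```

View pics/c1.png

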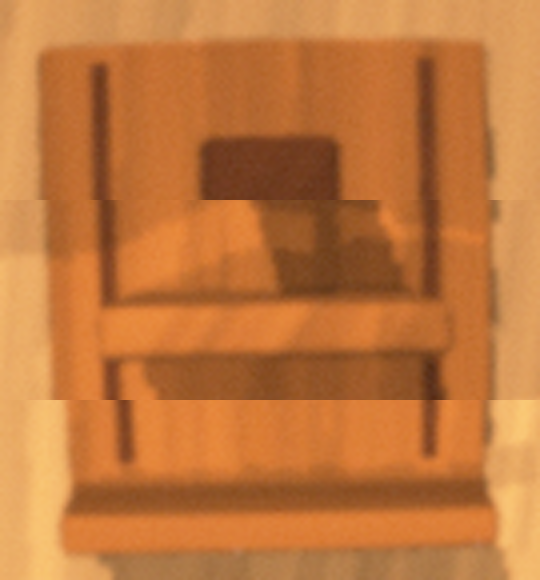

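Run:
```python
from h import *
i,s=pickle.load(open('pics/w1.pkl','rb')); f=lambda p,z: wrist(i,s,p,z)[:2]
c,e=f((265,57),.01),f((376,55.5),.01); a,b=f((270.75,288),.032),f((378.75,285.5),.032); g,h=f((270.75,278.75),.032),f((378.75,277),.032)
p,q=f((280.5,173.25),.077),f((366.75,172.5),.077)
for n,(u,v) in dict(rear=(c,e),lipo=(a,b),lipi=(g,h),panel=(p,q)).items():
    w=v-u; print(n,((u+v)/2).round(4),np.linalg.norm(w).round(4),'ydir+90:',np.degrees(np.arctan2(w[1],w[0]))+90)
x=(c+e-a-b)/2; print('len',np.linalg.norm(x),np.degrees(np.arctan2(x[1],x[0])))
print('post rear top',f((322.6,79.5),.085),'cologne',f((405,372),.085),'dish',f((290,357),.02),f((255,357),.024),f((325,357),.024))
```

```text
rear [0.5655 0.2597] 0.0984 ydir+90: 97.02933565240006
lipo [0.5912 0.0541] 0.0982 ydir+90: 97.43665711696119
lipi [0.5903 0.0628] 0.0973 ydir+90: 97.01247980303687
panel [0.5778 0.1595] 0.0617 ydir+90: 96.68891967249445
len 0.20717329884464478 97.1417099990933
post rear top [0.57000513 0.22459389] cologne [0.66515479 0.00354484] dish [ 0.56544255 -0.03247247] [ 0.52984838 -0.0346923 ] [ 0.60069084 -0.02582016]
```

>>> {"op": "send_rows", "data": {
  "increments": [
    {"gripper": -1, "linear": [-0.03, -0.12, 0], "delta_rot": [0, 0, -0.3]},
    {"gripper": -1, "linear": [-0.064, -0.26, -0.02], "delta_rot": [0, 0, -0.67]},
    {"gripper": -1, "linear": [-0.064, -0.26, -0.02], "delta_rot": [0, 0, -0.67]},
    {"gripper": -1, "linear": [-0.064, -0.26, -0.02], "delta_rot": [0, 0, -0.67]},
    {"gripper": -1, "linear": [-0.064, -0.26, -0.02], "delta_rot": [0, 0, -0.67]},
    {"gripper": -1, "linear": [-0.064, -0.26, -0.02], "delta_rot": [0, 0, -0.67]},
    {"gripper": -1, "linear": [-0.064, -0.26, -0.02], "delta_rot": [0, 0, -0.67]},
    {"gripper": -1, "linear": [-0.064, -0.26, -0.02], "delta_rot": [0, 0, -0.67]}
  ]
}}

```text
clock: 2.4
position: [0.5133, -0.1468, 0.1813]
ee_rot: [-0.0, 0.876, 0.483, 0.001]
contact_force: [0.0, -0.5, -0.1]
width: 0.0852
gripper_force: 0.0
```

```bash
python3 snap.py w2; python3 -c "
import cv2
i=cv2.imread('pics/w2.png')[100:340,200:440]
cv2.imwrite('pics/c2.png',cv2.resize(i,None,fx=2.5,fy=2.5,interpolation=cv2.INTER_CUBIC))"
```

```text
[ 0.51329388 -0.14680237  0.18126799] [-3.25971670e-04  8.75723928e-01  4.82811804e-01  5.07581542e-04] [-4.09754206e-01  2.47999517e-01  1.67368933e+00  1.28002919e-03
  1.21980008e+00  1.52876438e-01] 2.4
```

View pics/c2.png

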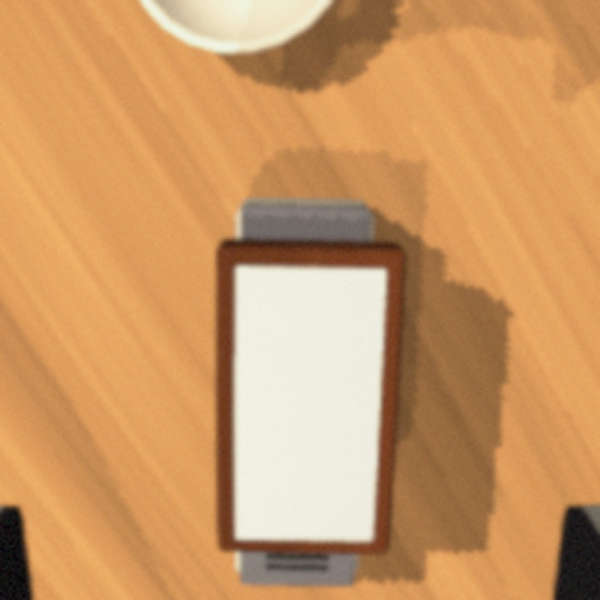

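The mirror's corners in the crop are (220,243), (406,246), (388,551) and (219,550). It is centred between the fingers and lies along the case.

Run:
```python
from h import *
i,s=pickle.load(open('pics/w2.pkl','rb')); f=lambda p: wrist(i,s,(200+p[0]/2.5,100+p[1]/2.5),.056)[:2]
a,b,c,d=map(f,[(220,243),(406,246),(388,551),(219,550)])
print(a,b,c,d,'ctr',(a+b+c+d)/4); v=(a+b-c-d)/2; w=(b+c-a-d)/2
print(np.linalg.norm(v),np.degrees(np.arctan2(v[1],v[0])),np.linalg.norm(w),np.degrees(np.arctan2(w[1],w[0])))
q=s['ee_rot'];Rt=R.from_quat([*q[1:],q[0]]);print(np.degrees(np.arctan2(*Rt.as_matrix()[[1,0],0])))
# grasp: tilt 30 about closing axis
phi=np.arctan2(v[1],v[0]); ctr=(a+b+c+d)/4
for tilt in (30,):
  t=np.radians(tilt); e=np.array([np.cos(phi),np.sin(phi),0])
  z=-e*np.sin(t)+np.array([0,0,-np.cos(t)]); y=np.array([np.sin(phi),-np.cos(phi),0]); x=np.cross(y,z)
  G=R.from_matrix(np.c_[x,y,z]); g=np.array([*ctr,.047])+.018*e; tcp=g+.019*z
  print('tcp',tcp,'pre',tcp-.1*z,'dlin',tcp-s['position'],(tcp-.1*z)-s['position'],'rotvec',(G*Rt.inv()).as_rotvec(),'q',G.as_quat())
```

```text
[ 0.51267745 -0.11118752] [ 0.55806578 -0.14078044] [ 0.50341455 -0.22320297] [ 0.45744137 -0.19363635] ctr [ 0.50789979 -0.16720182]
0.09906789022769018 56.31641291802399 0.054421448432042954 -32.924364359048226
57.73842264771536
tcp [ 0.51261394 -0.16012886  0.03054552] pre [ 0.54034424 -0.11852321  0.11714806] dlin [-0.00067994 -0.01332649 -0.15072247] [ 0.02705036  0.02827916 -0.06411993] rotvec [-0.44032722  0.28555824 -0.02422538] q [ 0.85160649  0.45582792 -0.22818727  0.12213872]
```

>>> {"op": "send_rows", "data": {
  "increments": [
    {"gripper": -1, "linear": [0.027, 0.028, -0.06], "delta_rot": [-0.44, 0.286, -0.02]},
    {"gripper": -1, "linear": [0.027, 0.028, -0.06], "delta_rot": [-0.44, 0.286, -0.02]},
    {"gripper": -1, "linear": [0.027, 0.028, -0.06], "delta_rot": [-0.44, 0.286, -0.02]},
    {"gripper": -1, "linear": [0.027, 0.028, -0.06], "delta_rot": [-0.44, 0.286, -0.02]},
    {"gripper": -1, "linear": [0.027, 0.028, -0.06], "delta_rot": [-0.44, 0.286, -0.02]},
    {"gripper": -1, "linear": [0.027, 0.028, -0.06], "delta_rot": [-0.44, 0.286, -0.02]},
    {"gripper": -1, "linear": [0.027, 0.028, -0.06], "delta_rot": [-0.44, 0.286, -0.02]}
  ]
}}

```text
clock: 3.15
position: [0.5402, -0.1203, 0.1218]
ee_rot: [0.122, 0.851, 0.457, -0.228]
contact_force: [-0.3, 0.6, 0.0]
width: 0.0855
gripper_force: 0.0
```

>>> {"op": "send_rows", "data": {
  "increments": [
    {"gripper": -1, "linear": [-0.007, -0.01, -0.023], "delta_rot": [0, 0, 0]},
    {"gripper": -1, "linear": [-0.014, -0.02, -0.045], "delta_rot": [0, 0, 0]},
    {"gripper": -1, "linear": [-0.021, -0.03, -0.068], "delta_rot": [0, 0, 0]},
    {"gripper": -1, "linear": [-0.025, -0.036, -0.082], "delta_rot": [0, 0, 0]},
    {"gripper": -1, "linear": [-0.0275, -0.04, -0.091], "delta_rot": [0, 0, 0]},
    {"gripper": -1, "linear": [-0.0275, -0.04, -0.091], "delta_rot": [0, 0, 0]},
    {"gripper": -1, "linear": [-0.0275, -0.04, -0.091], "delta_rot": [0, 0, 0]}
  ]
}}

```text
clock: 3.85
position: [0.5133, -0.161, 0.0308]
ee_rot: [0.123, 0.851, 0.457, -0.228]
contact_force: [0.7, 0.2, 0.7]
width: 0.0852
gripper_force: 0.0
```

>>> {"op": "send_rows", "data": {
  "newtons": 50,
  "increments": [
    {"gripper": 1, "linear": [0, 0, 0], "delta_rot": [0, 0, 0]},
    {"gripper": 1, "linear": [0, 0, 0], "delta_rot": [0, 0, 0]},
    {"gripper": 1, "linear": [0, 0, 0], "delta_rot": [0, 0, 0]},
    {"gripper": 1, "linear": [0, 0, 0], "delta_rot": [0, 0, 0]},
    {"gripper": 1, "linear": [0, 0, 0], "delta_rot": [0, 0, 0]},
    {"gripper": 1, "linear": [0, 0, 0], "delta_rot": [0, 0, 0]},
    {"gripper": 1, "linear": [0, 0, 0], "delta_rot": [0, 0, 0]},
    {"gripper": 1, "linear": [0, 0, 0], "delta_rot": [0, 0, 0]}
  ]
}}

```text
clock: 4.65
position: [0.5137, -0.1602, 0.0309]
ee_rot: [0.123, 0.851, 0.457, -0.228]
contact_force: [0.6, 2.5, 5.8]
width: 0.0551
gripper_force: 53.9
```

>>> {"op": "send_rows", "data": {
  "increments": [
    {"gripper": 1, "linear": [0, 0, 0.01], "delta_rot": [0, 0, 0]},
    {"gripper": 1, "linear": [0, 0, 0.03], "delta_rot": [0, 0, 0]},
    {"gripper": 1, "linear": [0, 0, 0.07], "delta_rot": [0, 0, 0]},
    {"gripper": 1, "linear": [0, 0, 0.11], "delta_rot": [0, 0, 0]},
    {"gripper": 1, "linear": [0, 0, 0.15], "delta_rot": [0, 0, 0]},
    {"gripper": 1, "linear": [0, 0, 0.17], "delta_rot": [0, 0, 0]},
    {"gripper": 1, "linear": [0, 0, 0.18], "delta_rot": [0, 0, 0]}
  ]
}}

```text
clock: 5.35
position: [0.5135, -0.1605, 0.2125]
ee_rot: [0.123, 0.851, 0.457, -0.227]
contact_force: [0.8, 0.4, -1.6]
width: 0.055
gripper_force: 53.2
```

```bash
cat > plan.py <<'E'
from h import *
from rig import get_state
s=get_state(); q=s['ee_rot']; Rt=R.from_quat([*q[1:],q[0]])
# mirror centre in tool frame at grasp (state recorded after closing)
g=np.array([.5137,-.1602,.0309]); Rg=R.from_quat([.851,.457,-.228,.123]); off=Rg.inv().apply(np.array([.508,-.167,.047])-g); off[1]=0
th=np.radians(97.1); u=np.array([np.cos(th),np.sin(th),0]); O=np.array([.5777,.1619,0])
t=np.radians(30); z=u*np.cos(t)-np.array([0,0,np.sin(t)]); y=np.array([np.sin(th),-np.cos(th),0]); x=np.cross(y,z)
G=R.from_matrix(np.c_[x,y,z]); c=O-.0875*u+[0,0,.060]; tcp=c-G.apply(off)
print('off',off,'now',s['position'],'qpos',s['qpos'].round(2),'F',s['contact_force'],s['gripper_force'],s['width'],s['clock'])
print('tcp',tcp,'dlin',tcp-s['position'],'rot',(G*Rt.inv()).as_rotvec())
E
python3 plan.py
```

```text
off [-0.01569031  0.         -0.0095283 ] now [ 0.51351563 -0.16053267  0.21249545] qpos [-0.13  0.38  1.53 -0.47  1.5   0.56] F [ 0.79575279  0.37026975 -1.57761865] 53.192684054374695 0.054961004615919885 5.35
tcp [0.58652553 0.09104443 0.06882406] dlin [ 0.0730099  0.2515771 -0.1436714] rot [ 1.55579051 -0.36260017  0.55653675]
```

>>> {"op": "send_rows", "data": {
  "increments": [
    {"gripper": 1, "linear": [0.009, 0.03, 0.01], "delta_rot": [0.194, -0.045, 0.07]},
    {"gripper": 1, "linear": [0.018, 0.062, 0.015], "delta_rot": [0.39, -0.09, 0.139]},
    {"gripper": 1, "linear": [0.027, 0.094, 0.015], "delta_rot": [0.55, -0.128, 0.197]},
    {"gripper": 1, "linear": [0.036, 0.126, 0.015], "delta_rot": [0.68, -0.158, 0.243]},
    {"gripper": 1, "linear": [0.045, 0.157, 0.015], "delta_rot": [0.81, -0.189, 0.29]},
    {"gripper": 1, "linear": [0.055, 0.189, 0.015], "delta_rot": [0.94, -0.219, 0.336]},
    {"gripper": 1, "linear": [0.064, 0.22, 0.015], "delta_rot": [1.07, -0.249, 0.383]},
    {"gripper": 1, "linear": [0.073, 0.251, 0.015], "delta_rot": [1.2, -0.28, 0.429]}
  ]
}}

```text
clock: 6.15
position: [0.5857, 0.0912, 0.2249]
ee_rot: [-0.244, 0.707, 0.64, 0.176]
contact_force: [-0.1, 0.4, -1.3]
width: 0.0549
gripper_force: 53.2
```

```bash
python3 plan.py
```

```text
off [-0.01569031  0.         -0.0095283 ] now [0.58570682 0.09117989 0.22489257] qpos [-0.3   0.39  1.52  0.56  1.52 -0.31] F [-0.07960581  0.4246105  -1.31472736] 53.195584416389465 0.05490451164053581 6.15
tcp [0.58652553 0.09104443 0.06882406] dlin [ 8.18708449e-04 -1.35461777e-04 -1.56068519e-01] rot [ 0.44913102 -0.10499802  0.1566408 ]
```

>>> {"op": "send_rows", "data": {
  "increments": [
    {"gripper": 1, "linear": [0.001, 0, -0.01], "delta_rot": [0.13, -0.03, 0.045]},
    {"gripper": 1, "linear": [0.001, 0, -0.03], "delta_rot": [0.26, -0.06, 0.09]},
    {"gripper": 1, "linear": [0.001, 0, -0.06], "delta_rot": [0.39, -0.09, 0.135]},
    {"gripper": 1, "linear": [0.001, 0, -0.09], "delta_rot": [0.449, -0.105, 0.157]},
    {"gripper": 1, "linear": [0.001, 0, -0.11], "delta_rot": [0.449, -0.105, 0.157]},
    {"gripper": 1, "linear": [0.001, 0, -0.115], "delta_rot": [0.449, -0.105, 0.157]},
    {"gripper": 1, "linear": [0.001, 0, -0.115], "delta_rot": [0.449, -0.105, 0.157]}
  ]
}}

```text
clock: 6.85
position: [0.5868, 0.0911, 0.1102]
ee_rot: [-0.374, 0.575, 0.649, 0.329]
contact_force: [0.7, 0.2, -1.1]
width: 0.0553
gripper_force: 53.2
```

```bash
python3 plan.py
python3 - <<'E'
from rig import optics
import cv2,pickle,numpy as np
o=[]
for n,(r,c) in dict(side=((130,250),(240,440)),wrist=((0,480),(0,640)),top=((150,250),(220,380))).items():
    i=optics.get_image(n); pickle.dump(i,open(f'pics/{n}3.pkl','wb')); p=i['pixels'][r[0]:r[1],c[0]:c[1]]
    f=min(400/p.shape[1],1e9); o.append(cv2.resize(p,None,fx=f,fy=f,interpolation=cv2.INTER_CUBIC))
l=np.vstack([o[0],o[2]])[:600]; w=np.zeros((l.shape[0],400,3),'uint8'); w[:o[1].shape[0]]=o[1]
cv2.imwrite('pics/m3.png',np.hstack([l,w])); print(l.shape)
E
```

```text
off [-0.01569031  0.         -0.0095283 ] now [0.58675393 0.09105814 0.11023842] qpos [-0.44  0.68  1.65  0.81  1.56 -0.91] F [ 0.66782158  0.16135443 -1.129605  ] 53.24876010417938 0.05528116230509819 6.85
tcp [0.58652553 0.09104443 0.06882406] dlin [-2.28402536e-04 -1.37123632e-05 -4.14143612e-02] rot [ 0.00485942 -0.00173791  0.00055417]
(490, 400, 3)
```

View pics/m3.png

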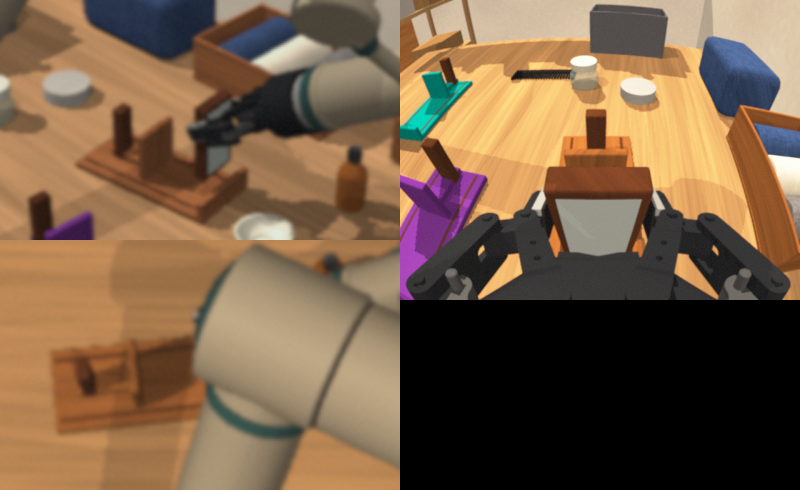

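Run:
```python
from h import *
i=pickle.load(open('pics/wrist3.pkl','rb')); K=i['K']; T=np.array(i['T_tool_cam'])
t=np.radians(30); X=np.array([np.cos(t),0,-np.sin(t)]); Z=np.array([-np.sin(t),0,-np.cos(t)]); c=np.array([-.0157,0,-.0095])
def pr(p):
    v=T[:3,:3].T@(p-T[:3,3]); a=np.arctan2(np.hypot(v[0],v[1]),v[2]); return (v[:2]/np.hypot(v[0],v[1])*a*K[0,0]+[K[0,2],K[1,2]]).round(1)
for dp in (-4,0,4):
    Q=R.from_rotvec([0,np.radians(dp),0]); 
    print(dp,[pr(c+Q.apply(.05*X+sy*.028*np.array([0,1,0])+sz*.009*Z)) for sz in(1,-1) for sy in(-1,1)])
p=i['pixels'][255:330,215:430]; cv2.imwrite('pics/c3.png',cv2.resize(p,None,fx=3.5,fy=3.5,interpolation=cv2.INTER_CUBIC))
```

```text
-4 [array([219.6, 288.8]), array([402.3, 288.8]), array([229.2, 249. ]), array([393.7, 248.9])]
0 [array([218.1, 299. ]), array([403.7, 299. ]), array([227.2, 255.1]), array([395.5, 254.9])]
4 [array([216.8, 309.8]), array([404.9, 309.9]), array([225.2, 262. ]), array([397.3, 261.8])]
```

View pics/c3.png

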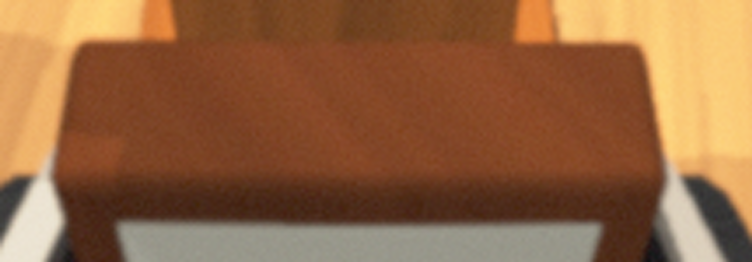

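Run:
```python
from h import *
from scipy.optimize import least_squares
i=pickle.load(open('pics/wrist3.pkl','rb')); K=i['K']; T=np.array(i['T_tool_cam'])
t=np.radians(30); X=np.array([np.cos(t),0,-np.sin(t)]); Z=np.array([-np.sin(t),0,-np.cos(t)])
def pr(p):
    v=T[:3,:3].T@(p-T[:3,3]); a=np.arctan2(np.hypot(v[0],v[1]),v[2]); return v[:2]/np.hypot(v[0],v[1])*a*K[0,0]+[K[0,2],K[1,2]]
obs=np.array([[231,306.4],[404,306.4],[237.3,267.9],[397.9,267.9]])
def model(q):
    Q=R.from_rotvec([0,q[3],0]); return np.array([pr(q[:3]+Q.apply(.05*X+sy*.028*np.array([0,1,0])+sz*.009*Z)) for sz in(1,-1) for sy in(-1,1)])
f=least_squares(lambda q:(model(q)-obs).ravel(),[-.0157,0,-.0095,0],x_scale=[.01,.01,.01,.1])
print(f.x[:3],np.degrees(f.x[3]),f.fun.round(1))
im=i['pixels'].astype(int)
for r in (190,205,228,236): print(r,[ (c,im[r:r+3,c].mean(0).astype(int).tolist()) for c in range(250,385,3)] if 0 else ' '.join(f'{c}:{int(im[r:r+3,c,2].mean())},{int(im[r:r+3,c,1].mean())}' for c in range(254,384,3)))
```

```text
[-0.02385088  0.00211304 -0.00775726] -5.451801795572554 [-0.8  0.4  1.   0.1  1.1 -0.1 -1.3 -0.3]
190 254:249,199 257:248,197 260:248,198 263:242,183 266:243,187 269:247,192 272:250,205 275:249,200 278:250,202 281:248,195 284:247,194 287:247,193 290:244,188 293:248,196 296:222,155 299:79,44 302:76,42 305:76,42 308:76,42 311:78,42 314:74,39 317:70,38 320:71,37 323:72,38 326:73,38 329:136,90 332:248,196 335:249,198 338:251,208 341:250,204 344:250,203 347:252,209 350:250,204 353:249,198 356:250,204 359:249,198 362:246,193 365:249,200 368:251,208 371:250,199 374:250,201 377:249,200 380:249,201 383:250,203
205 254:247,197 257:243,185 260:243,187 263:250,206 266:251,207 269:250,202 272:250,201 275:248,198 278:246,192 281:246,191 284:243,186 287:248,195 290:248,195 293:244,188 296:236,175 299:92,55 302:77,43 305:75,40 308:73,39 311:76,37 314:74,38 317:71,36 320:72,40 323:73,39 326:71,39 329:164,111 332:247,193 335:250,201 338:251,206 341:250,203 344:251,206 347:252,210 350:248,197 353:250,200 356:250,203 359:248,195 362:249,198 365:248,197 368:250,202 371:250,201 374:250,204 377:250,203 38
[... 352 characters left out ...]
 341:238,144 344:237,145 347:233,139 350:225,130 353:148,80 356:196,111 359:231,136 362:233,138 365:232,136 368:213,134 371:244,187 374:250,204 377:251,205 380:250,201 383:247,192
236 254:252,211 257:248,195 260:225,136 263:228,134 266:232,139 269:232,137 272:184,103 275:198,111 278:233,139 281:230,136 284:233,140 287:234,141 290:235,141 293:235,141 296:229,134 299:164,93 302:114,65 305:115,63 308:116,65 311:116,65 314:118,68 317:116,64 320:117,67 323:109,61 326:106,60 329:174,100 332:206,117 335:210,119 338:215,124 341:221,129 344:220,125 347:219,126 350:218,127 353:172,97 356:179,101 359:210,122 362:212,123 365:224,129 368:223,132 371:232,171 374:250,202 377:251,206 380:250,201 383:247,194
```

Run:
```python
from h import *
i=pickle.load(open('pics/side3.pkl','rb')); p=cv2.resize(i['pixels'][150:250,270:400],None,fx=6,fy=6,interpolation=cv2.INTER_CUBIC)
a=p.copy()
t=np.radians(30)
g=np.array([.5868,.0911,.1102]); G=R.from_quat([.575,.649,.329,-.374])
def draw(im,c,th,col):
    th+=0; X=np.array([np.cos(t+th),0,-np.sin(t+th)]); Z=np.array([-np.sin(t+th),0,-np.cos(t+th)])
    P=np.array([g+G.apply(np.array(c)+sx*.05*X+[0,sy*.028,0]+sz*.009*Z) for sx in(-1,1) for sy in(-1,1) for sz in(-1,1)])
    q=cv2.projectPoints(P,np.float64(i['rvec']),np.float64(i['tvec']),i['K'],None)[0].reshape(-1,2); q=((q-[270,150])*6+3).astype(int)
    for m in range(8):
        for b in(1,2,4):
            if not m&b: cv2.line(im,tuple(map(int,q[m])),tuple(map(int,q[m|b])),col,1)
draw(a,(-.0157,0,-.0095),0,(0,255,0)); draw(a,(-.0239,0,-.0078),-.095,(0,0,255))
o=np.hstack([p[:,150:550],a[:,150:550]]); print(o.shape); cv2.imwrite('pics/ov.png',o)
```

```text
(600, 800, 3)
```

View pics/ov.png

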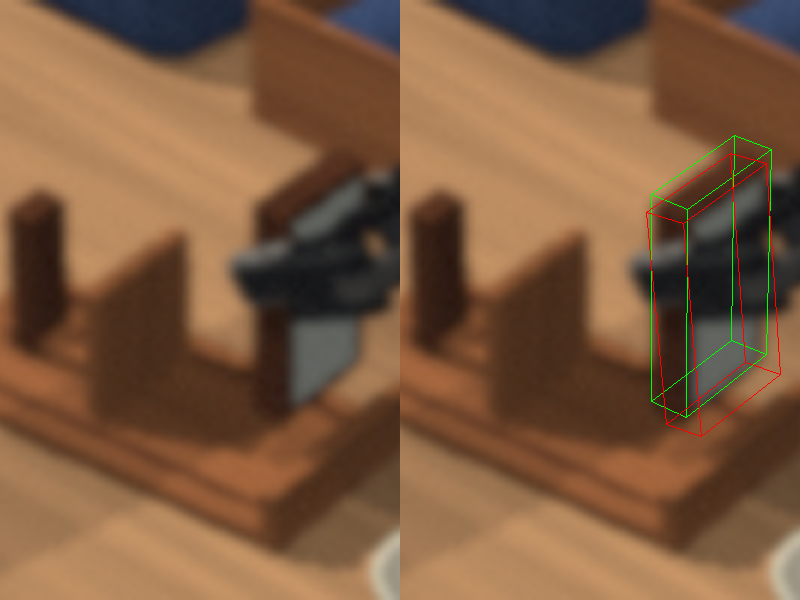

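The mirror hangs vertical (its side edge is at a constant x ≈257 in the left half of the crop) and about 3 mm lower than predicted. Next I shift it slightly towards the centre line and lower it until it touches.

>>> {"op": "send_rows", "data": {
  "increments": [
    {"gripper": 1, "linear": [-0.003, 0.001, -0.01], "delta_rot": [0, 0, 0]},
    {"gripper": 1, "linear": [-0.003, 0.001, -0.02], "delta_rot": [0, 0, 0]},
    {"gripper": 1, "linear": [-0.003, 0.001, -0.027], "delta_rot": [0, 0, 0]},
    {"gripper": 1, "linear": [-0.003, 0.001, -0.031], "delta_rot": [0, 0, 0]},
    {"gripper": 1, "linear": [-0.003, 0.001, -0.033], "delta_rot": [0, 0, 0]},
    {"gripper": 1, "linear": [-0.003, 0.001, -0.033], "delta_rot": [0, 0, 0]}
  ]
}}

```text
clock: 7.6
position: [0.5838, 0.0915, 0.0766]
ee_rot: [-0.374, 0.575, 0.649, 0.329]
contact_force: [-0.7, -1.1, -2.0]
width: 0.0553
gripper_force: 53.2
```

>>> {"op": "send_rows", "data": {
  "increments": [
    {"gripper": 1, "linear": [0, 0, -0.001], "delta_rot": [0, 0, 0]},
    {"gripper": 1, "linear": [0, 0, -0.002], "delta_rot": [0, 0, 0]},
    {"gripper": 1, "linear": [0, 0, -0.003], "delta_rot": [0, 0, 0]},
    {"gripper": 1, "linear": [0, 0, -0.003], "delta_rot": [0, 0, 0]}
  ]
}}

```text
clock: 8.0
position: [0.5838, 0.0915, 0.0739]
ee_rot: [-0.374, 0.575, 0.649, 0.329]
contact_force: [0.2, 0.2, -0.8]
width: 0.0549
gripper_force: 53.3
```

>>> {"op": "send_rows", "data": {
  "increments": [
    {"gripper": 1, "linear": [0, 0, -0.001], "delta_rot": [0, 0, 0]},
    {"gripper": 1, "linear": [0, 0, -0.001], "delta_rot": [0, 0, 0]},
    {"gripper": 1, "linear": [0, 0, -0.002], "delta_rot": [0, 0, 0]},
    {"gripper": 1, "linear": [0, 0, -0.002], "delta_rot": [0, 0, 0]}
  ]
}}

```text
clock: 8.4
position: [0.5839, 0.0915, 0.0721]
ee_rot: [-0.374, 0.575, 0.649, 0.329]
contact_force: [0.1, -0.3, -0.4]
width: 0.0552
gripper_force: 53.4
```

>>> {"op": "send_rows", "data": {
  "increments": [
    {"gripper": 1, "linear": [0, 0, -0.001], "delta_rot": [0, 0, 0]},
    {"gripper": 1, "linear": [0, 0, -0.001], "delta_rot": [0, 0, 0]},
    {"gripper": 1, "linear": [0, 0, -0.001], "delta_rot": [0, 0, 0]}
  ]
}}

```text
clock: 8.7
position: [0.5838, 0.0916, 0.072]
ee_rot: [-0.374, 0.574, 0.649, 0.33]
contact_force: [-1.2, -2.1, 5.6]
width: 0.0552
gripper_force: 53.8
```

>>> {"op": "send_rows", "data": {
  "increments": [
    {"gripper": 1, "linear": [0, 0, -0.001], "delta_rot": [0, 0, 0]},
    {"gripper": 1, "linear": [0, 0, -0.001], "delta_rot": [0, 0, 0]},
    {"gripper": 1, "linear": [0, 0, -0.001], "delta_rot": [0, 0, 0]}
  ]
}}

```text
clock: 9.0
position: [0.5838, 0.0917, 0.072]
ee_rot: [-0.374, 0.574, 0.649, 0.33]
contact_force: [-1.1, -3.9, 7.4]
width: 0.0548
gripper_force: 54.2
```

>>> {"op": "send_rows", "data": {
  "newtons": 20,
  "increments": [
    {"gripper": 1, "linear": [0, 0, 0.001], "delta_rot": [0, 0, 0]},
    {"gripper": 1, "linear": [0, 0, 0.0015], "delta_rot": [0, 0, 0]},
    {"gripper": 1, "linear": [0, 0, 0.0015], "delta_rot": [0, 0, 0]}
  ]
}}

```text
clock: 9.3
position: [0.5838, 0.0917, 0.072]
ee_rot: [-0.374, 0.575, 0.649, 0.33]
contact_force: [-1.1, -2.4, 5.4]
width: 0.0549
gripper_force: 53.7
```

>>> {"op": "send_rows", "data": {
  "increments": [
    {"gripper": -0.3, "linear": [0, 0, 0], "delta_rot": [0, 0, 0]},
    {"gripper": -0.35, "linear": [0, 0, 0], "delta_rot": [0, 0, 0]},
    {"gripper": -0.4, "linear": [0, 0, 0], "delta_rot": [0, 0, 0]},
    {"gripper": -0.5, "linear": [0, 0, 0], "delta_rot": [0, 0, 0]},
    {"gripper": -0.6, "linear": [0, 0, 0], "delta_rot": [0, 0, 0]},
    {"gripper": -0.8, "linear": [0, 0, 0], "delta_rot": [0, 0, 0]},
    {"gripper": -0.9, "linear": [0, 0, 0], "delta_rot": [0, 0, 0]},
    {"gripper": -0.9, "linear": [0, 0, 0], "delta_rot": [0, 0, 0]}
  ]
}}

```text
clock: 10.1
position: [0.5838, 0.0915, 0.0714]
ee_rot: [-0.374, 0.575, 0.649, 0.329]
contact_force: [0.7, -0.0, -0.7]
width: 0.0813
gripper_force: 0.0
```

>>> {"op": "send_rows", "data": {
  "increments": [
    {"gripper": -1, "linear": [0.001, -0.009, 0.005], "delta_rot": [0, 0, 0]},
    {"gripper": -1, "linear": [0.003, -0.026, 0.015], "delta_rot": [0, 0, 0]},
    {"gripper": -1, "linear": [0.006, -0.05, 0.029], "delta_rot": [0, 0, 0]},
    {"gripper": -1, "linear": [0.009, -0.069, 0.04], "delta_rot": [0, 0, 0]},
    {"gripper": -1, "linear": [0.009, -0.07, 0.08], "delta_rot": [0, 0, 0]},
    {"gripper": -1, "linear": [0.009, -0.07, 0.13], "delta_rot": [0, 0, 0]},
    {"gripper": -1, "linear": [0.009, -0.07, 0.16], "delta_rot": [0, 0, 0]},
    {"gripper": -1, "linear": [0.009, -0.07, 0.16], "delta_rot": [0, 0, 0]}
  ]
}}

```text
clock: 10.9
position: [0.5941, 0.0205, 0.2363]
ee_rot: [-0.37, 0.574, 0.651, 0.331]
contact_force: [-0.2, 0.1, -0.3]
width: 0.0851
gripper_force: 0.0
```

```bash
python3 snap.py w4
python3 - <<'E'
from h import *
from rig import optics, get_state
i=optics.get_image('side'); p=cv2.resize(i['pixels'][140:250,265:395],None,fx=4,fy=4,interpolation=cv2.INTER_CUBIC)[:, :400]
w=cv2.resize(cv2.imread('pics/w4.png'),None,fx=.625,fy=.625)
a=np.zeros((p.shape[0],400,3),'uint8'); a[:300]=w[:a.shape[0]]; cv2.imwrite('pics/m4.png',np.hstack([p,a]))
# plan: tool straight down, x axis at 97.1deg, behind post
s=get_state(); q=s['ee_rot']; Rt=R.from_quat([*q[1:],q[0]]); th=np.radians(97.1); u=np.array([np.cos(th),np.sin(th),0])
G=R.from_matrix(np.c_[u,[np.sin(th),-np.cos(th),0],[0,0,-1]]); O=np.array([.5755,.1622,0])
print('rot',(G*Rt.inv()).as_rotvec(),'pos at x=.09:',O+.09*u, s['position'])
E
```

```text
[0.59407995 0.02046844 0.23627827] [-0.36975139  0.57388401  0.65149062  0.33090941] [-0.53244186  0.57606508  1.46193935  0.78321824  1.81069419 -0.75869406] 10.9
rot [-1.03242458 -0.12818373  0.00161902] pos at x=.09: [0.56437587 0.25150987 0.        ] [0.59280408 0.02081587 0.23191133]
```

View pics/m4.png

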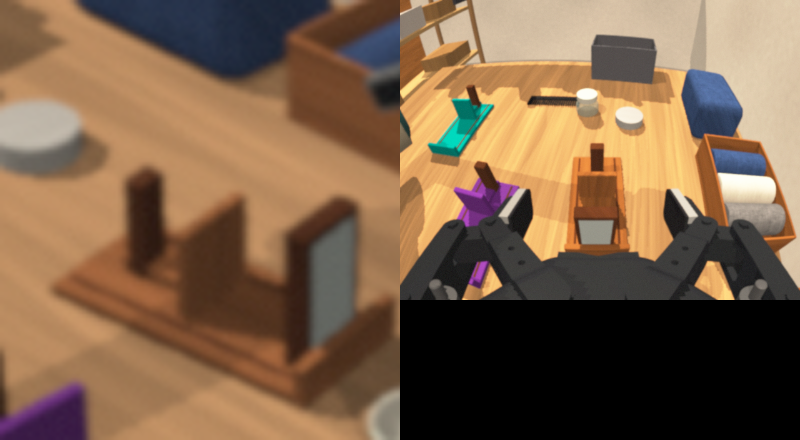

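The mirror stands by itself behind the lip, glass to the lip and centred (side crop about (320,280), with the lip in front at (345,350)). I'll now bring closed fingers behind the post.

>>> {"op": "send_rows", "data": {
  "increments": [
    {"gripper": 1, "linear": [-0.004, 0.03, 0], "delta_rot": [-0.14, -0.017, 0]},
    {"gripper": 1, "linear": [-0.008, 0.06, 0], "delta_rot": [-0.28, -0.035, 0]},
    {"gripper": 1, "linear": [-0.012, 0.1, 0], "delta_rot": [-0.42, -0.052, 0]},
    {"gripper": 1, "linear": [-0.018, 0.14, 0], "delta_rot": [-0.56, -0.07, 0]},
    {"gripper": 1, "linear": [-0.024, 0.18, 0], "delta_rot": [-0.7, -0.087, 0]},
    {"gripper": 1, "linear": [-0.028, 0.215, 0], "delta_rot": [-0.84, -0.104, 0]},
    {"gripper": 1, "linear": [-0.03, 0.243, 0], "delta_rot": [-0.98, -0.122, 0]},
    {"gripper": 1, "linear": [-0.03, 0.243, 0], "delta_rot": [-1.032, -0.128, 0]}
  ]
}}

```text
clock: 11.8
position: [0.5607, 0.2711, 0.2307]
ee_rot: [-0.001, 0.66, 0.752, 0.0]
contact_force: [-1.0, -1.4, -0.3]
width: 0.0001
gripper_force: 0.0
```

>>> {"op": "send_rows", "data": {
  "increments": [
    {"gripper": 1, "linear": [0, 0, 0], "delta_rot": [0, 0, 0]},
    {"gripper": 1, "linear": [0, 0, 0], "delta_rot": [0, 0, 0]}
  ]
}}

```text
clock: 12.0
position: [0.5622, 0.2641, 0.2297]
ee_rot: [-0.002, 0.663, 0.749, -0.001]
contact_force: [-0.5, -0.1, 0.3]
width: -0.0003
gripper_force: 0.0
```

Run:
```python
from h import *
from rig import get_state
s=get_state();q=s['ee_rot'];Rt=R.from_quat([*q[1:],q[0]]);th=np.radians(97.1);u=np.array([np.cos(th),np.sin(th),0])
print(Rt.as_matrix().round(3),s['width'],'stand coords (x,y):',(s['position']-[.5755,.1622,0])@u,(s['position']-[.5755,.1622,0])@np.array([-u[1],u[0],0]),s['position'])
```

```text
[[-0.122  0.993 -0.004]
 [ 0.993  0.122  0.002]
 [ 0.002 -0.004 -1.   ]] -0.0002679466135919814 stand coords (x,y): 0.10274511572245788 0.0006302464470244625 [0.56217514 0.26407936 0.22965019]
```

>>> {"op": "send_rows", "data": {
  "increments": [
    {"gripper": 1, "linear": [0, 0, -0.045], "delta_rot": [0, 0, 0]},
    {"gripper": 1, "linear": [0, 0, -0.09], "delta_rot": [0, 0, 0]},
    {"gripper": 1, "linear": [0, 0, -0.135], "delta_rot": [0, 0, 0]},
    {"gripper": 1, "linear": [0, 0, -0.165], "delta_rot": [0, 0, 0]},
    {"gripper": 1, "linear": [0, 0, -0.178], "delta_rot": [0, 0, 0]},
    {"gripper": 1, "linear": [0, 0, -0.178], "delta_rot": [0, 0, 0]},
    {"gripper": 1, "linear": [0, 0, -0.178], "delta_rot": [0, 0, 0]}
  ]
}}

```text
clock: 12.7
position: [0.5643, 0.2636, 0.0545]
ee_rot: [-0.001, 0.664, 0.748, 0.002]
contact_force: [-0.4, -0.1, 0.8]
width: -0.0005
gripper_force: 0.0
```

>>> {"op": "send_rows", "data": {
  "increments": [
    {"gripper": 1, "linear": [0.001, -0.008, 0], "delta_rot": [0, 0, 0]},
    {"gripper": 1, "linear": [0.002, -0.016, 0], "delta_rot": [0, 0, 0]},
    {"gripper": 1, "linear": [0.003, -0.022, 0], "delta_rot": [0, 0, 0]},
    {"gripper": 1, "linear": [0.0035, -0.028, 0], "delta_rot": [0, 0, 0]},
    {"gripper": 1, "linear": [0.004, -0.033, 0], "delta_rot": [0, 0, 0]},
    {"gripper": 1, "linear": [0.005, -0.038, 0], "delta_rot": [0, 0, 0]},
    {"gripper": 1, "linear": [0.0055, -0.043, 0], "delta_rot": [0, 0, 0]},
    {"gripper": 1, "linear": [0.006, -0.048, 0], "delta_rot": [0, 0, 0]}
  ]
}}

```text
clock: 13.5
position: [0.5691, 0.2164, 0.0535]
ee_rot: [-0.001, 0.663, 0.749, 0.001]
contact_force: [0.3, 0.4, 1.3]
width: -0.0
gripper_force: 0.7
```

>>> {"op": "send_rows", "data": {
  "increments": [
    {"gripper": 1, "linear": [0.0006, -0.005, 0], "delta_rot": [0, 0, 0]},
    {"gripper": 1, "linear": [0.0012, -0.01, 0], "delta_rot": [0, 0, 0]},
    {"gripper": 1, "linear": [0.0019, -0.015, 0], "delta_rot": [0, 0, 0]},
    {"gripper": 1, "linear": [0.0025, -0.02, 0], "delta_rot": [0, 0, 0]},
    {"gripper": 1, "linear": [0.003, -0.024, 0], "delta_rot": [0, 0, 0]},
    {"gripper": 1, "linear": [0.0035, -0.028, 0], "delta_rot": [0, 0, 0]},
    {"gripper": 1, "linear": [0.004, -0.032, 0], "delta_rot": [0, 0, 0]},
    {"gripper": 1, "linear": [0.0045, -0.036, 0], "delta_rot": [0, 0, 0]}
  ]
}}

```text
clock: 14.3
position: [0.5733, 0.1802, 0.0534]
ee_rot: [-0.001, 0.663, 0.749, 0.001]
contact_force: [0.8, 1.6, -0.2]
width: 0.0001
gripper_force: 0.7
```

>>> {"op": "send_rows", "data": {
  "increments": [
    {"gripper": 1, "linear": [0.0003, -0.002, 0], "delta_rot": [0, 0, 0]},
    {"gripper": 1, "linear": [0.0005, -0.004, 0], "delta_rot": [0, 0, 0]},
    {"gripper": 1, "linear": [0.0007, -0.006, 0], "delta_rot": [0, 0, 0]},
    {"gripper": 1, "linear": [0.001, -0.008, 0], "delta_rot": [0, 0, 0]},
    {"gripper": 1, "linear": [0.0012, -0.01, 0], "delta_rot": [0, 0, 0]},
    {"gripper": 1, "linear": [0.0015, -0.012, 0], "delta_rot": [0, 0, 0]}
  ]
}}

```text
clock: 14.9
position: [0.5748, 0.1684, 0.0534]
ee_rot: [-0.001, 0.663, 0.749, 0.001]
contact_force: [0.7, 0.7, -1.1]
width: -0.0
gripper_force: 0.6
```

>>> {"op": "send_rows", "data": {
  "increments": [
    {"gripper": 1, "linear": [0.0001, -0.001, 0], "delta_rot": [0, 0, 0]},
    {"gripper": 1, "linear": [0.0002, -0.002, 0], "delta_rot": [0, 0, 0]},
    {"gripper": 1, "linear": [0.0004, -0.003, 0], "delta_rot": [0, 0, 0]},
    {"gripper": 1, "linear": [0.0005, -0.004, 0], "delta_rot": [0, 0, 0]}
  ]
}}

```text
clock: 15.3
position: [0.5752, 0.1645, 0.0534]
ee_rot: [-0.001, 0.663, 0.749, 0.001]
contact_force: [-0.2, 1.5, -0.2]
width: 0.0002
gripper_force: 0.6
```

>>> {"op": "send_rows", "data": {
  "increments": [
    {"gripper": 1, "linear": [0.0001, -0.001, 0], "delta_rot": [0, 0, 0]},
    {"gripper": 1, "linear": [0.0002, -0.002, 0], "delta_rot": [0, 0, 0]},
    {"gripper": 1, "linear": [0.0002, -0.002, 0], "delta_rot": [0, 0, 0]}
  ]
}}

```text
clock: 15.6
position: [0.5755, 0.1624, 0.0534]
ee_rot: [-0.001, 0.663, 0.749, 0.001]
contact_force: [0.5, 0.1, -0.7]
width: -0.0002
gripper_force: 0.6
```

>>> {"op": "send_rows", "data": {
  "increments": [
    {"gripper": 1, "linear": [0.0001, -0.001, 0], "delta_rot": [0, 0, 0]},
    {"gripper": 1, "linear": [0.0002, -0.002, 0], "delta_rot": [0, 0, 0]},
    {"gripper": 1, "linear": [0.0002, -0.002, 0], "delta_rot": [0, 0, 0]}
  ]
}}

```text
clock: 15.9
position: [0.5757, 0.1607, 0.0534]
ee_rot: [-0.001, 0.663, 0.749, 0.001]
contact_force: [1.2, 2.9, -1.2]
width: 0.0001
gripper_force: 1.5
```

>>> {"op": "send_rows", "data": {
  "increments": [
    {"gripper": 1, "linear": [0.0001, -0.001, 0], "delta_rot": [0, 0, 0]},
    {"gripper": 1, "linear": [0.0002, -0.002, 0], "delta_rot": [0, 0, 0]},
    {"gripper": 1, "linear": [0.0002, -0.002, 0], "delta_rot": [0, 0, 0]}
  ]
}}

```text
clock: 16.2
position: [0.5757, 0.1608, 0.0535]
ee_rot: [-0.002, 0.663, 0.748, 0.002]
contact_force: [0.2, 7.8, -0.1]
width: 0.0003
gripper_force: 4.4
```

Run:
```python
from h import *
from rig import get_state, optics
s=get_state(); print(s['position'],s['contact_force'])
for n in('side','wrist'):
    i=optics.get_image(n); cv2.imwrite(f'pics/{n}5.png',i['pixels']); pickle.dump((i,s),open(f'pics/{n}5.pkl','wb'))
im=cv2.imread('pics/side5.png').astype(int)
# side view row through panel top / mirror: columns 280..370
for r in(190,200,208): print(r,' '.join(f'{c}:{im[r-1:r+2,c,2].mean():.0f},{im[r-1:r+2,c,0].mean():.0f}' for c in range(290,372,2)))
```

```text
[0.57572587 0.16076808 0.05345533] [ 0.23925314  7.78186386 -0.13081282]
190 290:166,86 292:169,88 294:171,89 296:167,87 298:165,86 300:166,86 302:167,86 304:164,85 306:142,74 308:108,57 310:82,45 312:47,31 314:23,22 316:19,21 318:26,26 320:42,40 322:69,56 324:115,61 326:144,73 328:156,80 330:159,82 332:157,81 334:155,80 336:154,79 338:156,81 340:158,81 342:160,83 344:157,81 346:142,72 348:106,50 350:85,37 352:98,45 354:137,68 356:177,91 358:187,96 360:186,96 362:186,96 364:185,96 366:184,95 368:184,95 370:183,94
200 290:160,82 292:151,71 294:140,59 296:134,51 298:135,52 300:136,51 302:134,50 304:125,47 306:116,43 308:119,46 310:123,48 312:119,48 314:80,40 316:44,33 318:42,33 320:50,22 322:49,19 324:48,19 326:45,18 328:77,37 330:147,76 332:164,85 334:163,83 336:124,61 338:72,27 340:73,27 342:71,28 344:72,50 346:88,81 348:99,96 350:101,99 352:101,98 354:112,79 356:169,87 358:177,91 360:177,91 362:180,93 364:183,95 366:187,97 368:191,99 370:193,100
208 290:138,51 292:138,52 294:135,51 296:132,49 298:131,49 300:130,49 302:129,48 304:128,49 306:126,47 308:127,48 310:129,48 312:130,49 314:133,49 316:137,51 318:128,48 320:76,29 322:56,20 324:49,19 326:45,19 328:65,24 330:126,50 332:141,60 334:133,57 336:98,38 338:58,21 340:53,20 342:56,34 344:90,84 346:102,99 348:101,99 350:102,99 352:101,98 354:122,81 356:184,96 358:191,99 360:187,96 362:182,94 364:178,92 366:175,91 368:174,91 370:174,90
```

>>> {"op": "send_rows", "data": {
  "increments": [
    {"gripper": 1, "linear": [0.0002, -0.002, 0], "delta_rot": [0, 0, 0]},
    {"gripper": 1, "linear": [0.0002, -0.002, 0], "delta_rot": [0, 0, 0]},
    {"gripper": 1, "linear": [0.0002, -0.002, 0], "delta_rot": [0, 0, 0]}
  ]
}}

```text
clock: 16.6
position: [0.5757, 0.1607, 0.0535]
ee_rot: [-0.004, 0.664, 0.748, 0.003]
contact_force: [-1.1, 13.8, -1.2]
width: 0.0001
gripper_force: 7.0
```

>>> {"op": "send_rows", "data": {
  "increments": [
    {"gripper": 1, "linear": [-0.001, 0.008, 0], "delta_rot": [0, 0, 0]},
    {"gripper": 1, "linear": [-0.003, 0.025, 0], "delta_rot": [0, 0, 0]},
    {"gripper": 1, "linear": [-0.006, 0.05, 0], "delta_rot": [0, 0, 0]},
    {"gripper": 1, "linear": [-0.006, 0.05, 0.04], "delta_rot": [0, 0, 0]},
    {"gripper": 1, "linear": [-0.006, 0.05, 0.09], "delta_rot": [0, 0, 0]},
    {"gripper": 1, "linear": [-0.006, 0.05, 0.14], "delta_rot": [0, 0, 0]},
    {"gripper": 1, "linear": [-0.006, 0.05, 0.17], "delta_rot": [0, 0, 0]},
    {"gripper": 1, "linear": [-0.006, 0.05, 0.17], "delta_rot": [0, 0, 0]}
  ]
}}

```text
clock: 17.4
position: [0.5727, 0.2074, 0.2293]
ee_rot: [0.002, 0.663, 0.749, 0.005]
contact_force: [-0.0, -0.3, -0.2]
width: -0.0
gripper_force: 0.0
```

>>> {"op": "send_rows", "data": {
  "increments": [
    {"gripper": 1, "linear": [0.006, -0.04, 0], "delta_rot": [0, 0, 0]},
    {"gripper": 1, "linear": [0.012, -0.1, 0], "delta_rot": [0, 0, 0]},
    {"gripper": 1, "linear": [0.012, -0.1, 0], "delta_rot": [0, 0, 0]},
    {"gripper": 1, "linear": [0.012, -0.1, 0], "delta_rot": [0, 0, 0]},
    {"gripper": 1, "linear": [0.012, -0.1, 0], "delta_rot": [0, 0, 0]}
  ]
}}

```text
clock: 17.9
position: [0.5816, 0.1072, 0.2227]
ee_rot: [-0.002, 0.663, 0.749, 0.0]
contact_force: [-0.2, -1.0, 0.6]
width: -0.0001
gripper_force: 0.0
```

```bash
python3 snap.py w6
python3 - <<'E'
from h import *
i,s=pickle.load(open('pics/w6.pkl','rb')); K=i['K']; T=np.array(i['T_tool_cam']); q=s['ee_rot']; Rt=R.from_quat([*q[1:],q[0]])
th=np.radians(97.1); u=np.array([np.cos(th),np.sin(th),0]); n=np.array([-u[1],u[0],0]); O=np.array([.5777,.1619,0])
def pr(p):
    v=T[:3,:3].T@(Rt.inv().apply(p-s['position'])-T[:3,3]); a=np.arctan2(np.hypot(v[0],v[1]),v[2]); return v[:2]/np.hypot(v[0],v[1])*a*K[0,0]+[K[0,2],K[1,2]]
for nm,x,z in(('post',-.02,.085),('panelrear',-.07,.077),('panelfront',-.08,.077),('mirror rear',-.081,.11),('mirror front',-.099,.11),('lip in',-.1,.032),('lip out',-.11,.032)):
    print(nm,[pr(O+x*u+y*n+[0,0,z]).round(0) for y in(-.028,0,.028)])
im=i['pixels'].astype(int); c=int(pr(O-.08*u+[0,0,.08])[0])
print(c,' '.join(f'{r}:{im[r,c-3:c+4].mean(0).astype(int).tolist()}' for r in range(120,400,4)))
E
```

```text
[0.58158216 0.10719826 0.22266651] [-1.97236284e-03  6.62987719e-01  7.48627547e-01  4.34866928e-04] [ 0.06253631  0.30627444  1.48249062  0.00348949  1.35499661 -0.05940199] 17.9
post [array([356., 187.]), array([319., 187.]), array([282., 187.])]
panelrear [array([354., 248.]), array([319., 248.]), array([284., 248.])]
panelfront [array([353., 259.]), array([319., 260.]), array([285., 260.])]
mirror rear [array([357., 275.]), array([319., 275.]), array([281., 275.])]
mirror front [array([356., 297.]), array([319., 297.]), array([282., 297.])]
lip in [array([348., 265.]), array([319., 265.]), array([289., 265.])]
lip out [array([348., 275.]), array([319., 275.]), array([290., 275.])]
318 120:[50, 110, 190] 124:[51, 110, 190] 128:[52, 112, 194] 132:[55, 123, 215] 136:[57, 124, 215] 140:[55, 124, 216] 144:[56, 123, 215] 148:[54, 121, 212] 152:[57, 124, 214] 156:[55, 123, 215] 160:[54, 119, 210] 164:[60, 133, 227] 168:[57, 125, 216] 172:[32, 59, 109] 176:[31, 57, 106] 180:[42, 77, 145] 184:[41, 76, 143] 188:[39, 74, 139] 192:[37, 73, 140] 196:[35, 67, 123] 200:[46, 96, 168] 204:[44, 96
[... 162 characters left out ...]
6, 97, 168] 244:[45, 96, 168] 248:[57, 128, 222] 252:[65, 143, 236] 256:[55, 119, 207] 260:[32, 59, 109] 264:[30, 54, 102] 268:[31, 55, 103] 272:[32, 58, 108] 276:[41, 78, 149] 280:[42, 77, 148] 284:[42, 76, 147] 288:[43, 75, 142] 292:[54, 59, 64] 296:[50, 54, 57] 300:[50, 52, 57] 304:[49, 53, 56] 308:[47, 51, 54] 312:[48, 51, 54] 316:[46, 48, 50] 320:[45, 47, 51] 324:[43, 45, 50] 328:[44, 46, 48] 332:[58, 63, 68] 336:[60, 65, 69] 340:[58, 62, 67] 344:[49, 51, 53] 348:[48, 50, 52] 352:[38, 39, 41] 356:[34, 34, 36] 360:[33, 33, 36] 364:[35, 34, 38] 368:[34, 34, 36] 372:[36, 35, 37] 376:[36, 35, 36] 380:[35, 35, 39] 384:[75, 123, 176] 388:[111, 188, 244] 392:[115, 194, 247] 396:[117, 196, 248]
```

```bash
python3 -c "
from rig import sign_off
print(sign_off())"
```

```text
the job is handed in; nothing more can be done
None
```

The mirror stands on a short end behind the lip of the wooden stand, roughly centred with its glass to the lip, and the back support is pushed fully forward to its stop behind it; I handed the job in at about 18 s of the 54 s.

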